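Lay out the stacked parts of a carved bird to dry

TASK

Take the stack of parts apart and set each out to dry: the bird upright in the middle of the round turntable, the dark disc flat in the middle of the slatted rack, the plinth flat in the jig between its corner stops, and then the aluminium bar flat on top of the plinth, centred on the jig and lying across it through the gaps in its long sides. The bench is free for setting anything aside meanwhile. Do not let the bird topple, and leave the tool pot and the timber block where they are.

Things in the scene. Friction and masses are not known exactly. Their poses are not given: they have to be found in the camera images.
- plinth_center (a point): The plinth: flat brown wooden block 120 x 64 x 20 mm, edges rounded 2 mm, bottom of the stack, partly covered by the bar. Point at its centre, half-way up (10 mm above its underside). x along its 120 mm length, y across its 64 mm width, z up. About 0.1 kg.
- bar_center (a point): The press bar: plain aluminium bar 150 x 40 x 22 mm, lying flat across the plinth at about a right angle to it, its ends overhanging. Point at its centre, half-way up (11 mm above its underside). x along its 150 mm length, z up. About 0.35 kg.
- disc_center (a point): The disc: dark turned wooden disc, diameter 60 mm, 16 mm thick, lying flat on the middle of the bar under the bird. Point at its centre, half-way up (8 mm above its underside). z up.
- bird_center (a point): Carved pale wooden bird, 73 mm tall, on a round foot (diameter 36, height 10 mm), on top of the stack; 0.06 kg. Point on the foot's axis, 36 mm above its underside. x towards the beak, z up. Round body from x = -32 to +36 mm, widest at x = -4 to +10 mm: 40 mm across y, at this height; grip it there along y. Head above x = +24 mm, tail to x = -53 mm.
- jig_seat (a point): Jig: fixed plywood base 160 (x) x 112 (y) x 10 mm with 4 dark corner stops 30 mm high. Point: middle of the seat, on top of the base, 10 mm above the bench; z up. Stops leave the plinth (length along x) 4 mm play all round; their outer faces are at x = +-75, y = +-47 mm. Gaps between stops: x = -35 to +35 mm in the long sides (the bar lies through these, along y), y = -18 to +18 mm in the short.
- rack_top (a point): The slatted drying rack: fixed, square, 110 x 110 mm, 18 mm high, three wooden slats along its x (14 mm wide, at y = -36, 0 and +36 mm). This point is the middle of its top, 18 mm above the bench. z up.
- turntable_top (a point): The turntable: fixed, round, pale wooden top of 110 mm diameter, 20 mm high, with a flush cork spot of 60 mm in the middle. It does not turn. This point is the middle of its top, 20 mm above the bench. z up.
- pot: Bystander: dark square wooden pot 70 x 70 x 85 mm with tool handles in it (up to 130 mm high), loose. Origin at the centre of its underside.
- timber: Bystander: raw wooden block 95 x 60 x 55 mm, loose. Origin at the centre of its underside.
Not all that is in view belongs to the job. Of the things shaped like the part that bears disc_center, the dark wooden one is meant.

How it is judged:
At the end, for the whole second after the job is handed in: Plinth flat on the jig base, within 12 mm and 0.2 rad of the seat; bar flat on the plinth, within 15 mm of the jig middle and 0.25 rad of its y; disc flat on the rack within 15 mm of its middle; bird upright (0.1 rad) on the turntable within 15 mm of its middle; all at rest (horizontal distance between plinth_center and jig_seat below 0.012 m and z of plinth_center in the frame of jig_seat between 0.006 and 0.014 m and angle between the x axis of plinth_center and the x axis of jig_seat, either way round below 0.2 rad and angle between the z axis of each of plinth_center, bar_center and the z axis of jig_seat, either way round below 0.08 rad and horizontal distance between bar_center and jig_seat below 0.015 m and z of bar_center in the frame of jig_seat between 0.027 and 0.036 m and angle between the x axis of bar_center and the y axis of jig_seat, either way round below 0.25 rad and horizontal distance between disc_center and rack_top below 0.015 m and z of disc_center in the frame of rack_top between 0.004 and 0.012 m and angle between the z axis of disc_center and the z axis of rack_top, either way round below 0.1 rad and horizontal distance between bird_center and turntable_top below 0.015 m and z of bird_center in the frame of turntable_top between 0.031 and 0.041 m and angle between bird_center's own z axis and vertical below 0.1 rad and linear speed of each of plinth, bar, disc, bird below 0.02 m/s and angular speed of each of plinth, bar, disc, bird below 0.2 rad/s); the robot touches nothing.
It fails at once if the bird topples (angle between bird_center's own z axis and vertical above 0.8 rad).
It fails at once if the tool pot is moved by more than 30 mm (distance of pot from where it was at the start of the episode above 0.03 m).
It fails at once if the timber block is moved by more than 30 mm (distance of timber from where it was at the start of the episode above 0.03 m).
It also fails if it takes over 139 s, if anything falls off the work surface, if the arm or the gripper's body presses on something with over 40 N, if the wrist force passes 120 N, or if a joint passes its speed limit or range.

ROBOT

A 6-joint arm with a two-finger parallel gripper is mounted at the origin on the work surface. World frame = base frame: x ahead of the robot, y to its left, z up, the work surface at z = 0. Lengths are in m, angles in rad, forces in N, time in s.
With the tool pointing down it reaches from about 0.35 to 0.875 m from the base axis. Payload 4.2 kg.
Tool frame: the origin (TCP) lies where the fingers leave the gripper's body, on its centre line; the fingertips stand 70 mm ahead of it and the grasp point (between the pads) lies 51 mm ahead of it; z points along the fingers, y is the line along which they close (so a half turn about z gives the same grasp; the last joint's range is limited). The gripper opens to 87 mm and grips with 3 to 60 N. Pads are 19 mm wide; open, the fingers measure 117 mm over their backs; the gripper's body (75 mm by 190 mm) begins 51 mm behind the grasp point.
Start: joints at [-0.942, 0.385, 0.008, 0, -1.194, -0.259], TCP at [0.226, -0.583, 0.292] pointing down, gripper open.
Joint ranges: [-3.14, 3.14], [-1.21, 2.06], [-1.07, 1.41], [-3.16, 2.05], [-2.99, -0.16], [-3.1, 3.1]. Speed limits (rad/s): [2.79, 2.79, 3.14, 3.14, 3.14, 3.14].

INTERFACE

Orientations are given as a rotation vector (axis times angle).
In Python, from bench import manip gives the robot as it stands.
- The arm moves only by the shell command python3 -m creep 'ROWS'. ROWS is JSON, a list of rows, each an object of numbers: "tx", "ty", "tz": the shift along the world's x, y, z in m; "ax", "ay", "az": the turn, a rotation vector about the world's x, y, z in rad; "jaw": the closure in counts, from 0 (fully open) to 255 (shut). A call has 1 to 5 rows; each row is the pose to reach, as a shift and turn from the pose commanded when the call began; what a row does not reach only later rows make up. A row lasts 1/8 s, in which the tool goes at most 62.5 mm and 10.7 degrees, less where a joint would pass 70% of its speed; a pose out of reach is approached as far as the arm can. A call with a gripper value outside its range is refused whole. The fingers move at their own pace and stop on an object; the grip force is fixed at half the most. Time passes only in rows, so rows that repeat a pose let the fingers close. It gives the time, the measured TCP pose, the force, the opening and the grip force at its end, in the units of the state.
- manip.get_obs(): the state, without advancing time (a new reading comes with each control period).
- manip.snapshot(name): name is "side" or "top" or "wrist"; returns a dict with "img" (384x512x3 uint8, red, green, blue), "z_map" (384x512 float32, m along the optical axis (not along the pixel's ray), 0 where there is no reading), "fx", "fy", "cx", "cy" (pixels), "cam_to_world" (4x4, takes a point from camera to world coordinates); the wrist camera has in their place "tool_from_camera" (4x4, takes a point from camera to tool coordinates, whose origin is the TCP and whose axes are the flange's). Camera axes: x right, y up, looking along -z (the intrinsics and any distortion apply to the point x, -y, -z); pixel columns grow to the right and rows downward; lengths in m; the calibration is good to about 2 mm. A picture is of the moment at which its call begins: read the wrist's pose just before it.
- manip.finish_job(): hands the job in; it is judged then, once.
The state is a dict: "time_s": time; "joints": joint angles; "dq": joint speeds; "tau": joint torques, N m; "tool_pos": TCP position; "eef_rot": TCP orientation; "ft_force": force on the tool from outside, world axes, zero at the start; "moment": the same for the moment, N m; "grip_width": finger opening in m; "finger_force": force on a finger pad.
Only numpy, scipy, OpenCV 4.12 (cv2) and the standard library are available. Lean on these libraries where they do the work, as an engineer would, in place of code of your own. Each camera call takes 0.05 s, during which the arm holds its last target. There are 200 camera calls.

## Working session

There is one attempt and no reset: what is moved stays moved. The work goes in short steps, Python scripts to look and compute and a shell command to move; the robot and the scene stay as the last step left them, time stands still between calls to the robot, and variables do not carry over. Pictures are saved under pics/ and viewed, at most 14 in all, crops included, and the job is handed in when it is done.

```bash
mkdir -p pics; ls
python3 - <<'E'
from bench import manip
import cv2,pickle
print(manip.get_obs())
for n in("top","side"):
    s=manip.snapshot(n); pickle.dump(s,open(f"{n}.pkl","wb")); cv2.imwrite(f"pics/{n}0.png",s["img"][:,:,::-1]); print(n,s["fx"],s["cx"],s["cy"],s["cam_to_world"])
E
```

```text
pics
{'time_s': 0.0, 'joints': array([-9.42404939e-01,  3.85552333e-01,  6.61231084e-03, -5.12510416e-04,
       -1.19402525e+00, -2.58595229e-01]), 'dq': array([-0.0004647 ,  0.0008311 ,  0.00124272, -0.00014744,  0.0017867 ,
        0.00063325]), 'tau': array([-1.78013179e-03, -3.90669358e+01,  1.87404048e+01,  4.22018632e+00,
        1.08005651e-02, -1.97847949e-04]), 'tool_pos': array([ 0.22574288, -0.58230958,  0.29115471]), 'eef_rot': array([ 0.57718611, -3.08760508, -0.0033979 ]), 'ft_force': array([-0.28927232, -1.11917492, -0.42517865]), 'moment': array([-0.00558005, -0.01729978,  0.00746937]), 'finger_force': 0.0, 'grip_width': 0.0872955776402865}
top 367.5865612209726 256.80124766714613 192.48980808184393 [[-0.01875635  0.99705677 -0.07433699  0.53680495]
 [-0.99942427 -0.02079938 -0.02680522 -0.07230819]
 [-0.02827249  0.07379143  0.99687286  1.05229694]
 [ 0.          0.          0.          1.        ]]
side 362.1471226041941 244.12757809870845 193.12139399520538 [[-0.96470806  0.18472898 -0.18765276  0.41821211]
 [-0.26328372 -0.66456353  0.6993118   0.62237786]
 [ 0.00447597  0.72403765  0.68974593  0.76005214]
 [ 0.          0.          0.          1.        ]]
```

View pics/top0.png

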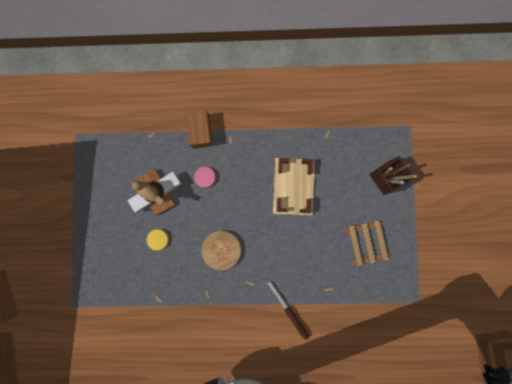

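View pics/side0.png

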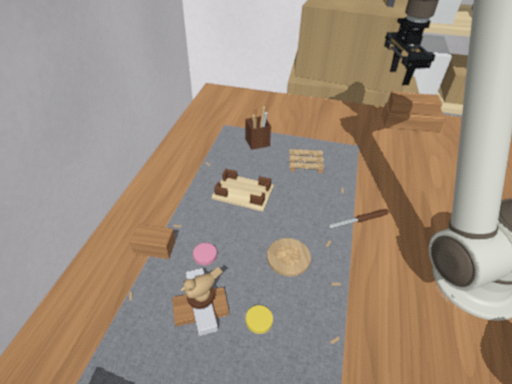

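Candidates for the disc: dark disc under the bird (top ~(150,191), side ~(202,297)), pink disc (top (205,177)), yellow disc (top (157,240)). I choose the dark one in the stack and check it in a crop.

```bash
cat > h.py <<'E'
import numpy as np,pickle,cv2
from scipy.spatial.transform import Rotation as R
def ray(s,u,v,T=None):
    T=s["cam_to_world"] if T is None else T
    d=T[:3,:3]@np.array([(u-s["cx"])/s["fx"],-(v-s["cy"])/s["fy"],-1.]); return T[:3,3],d
def onplane(s,u,v,z,T=None):
    o,d=ray(s,u,v,T); return o+d*(z-o[2])/d[2]
def cloud(s,T=None):
    T=s["cam_to_world"] if T is None else T
    v,u=np.mgrid[:384,:512]; z=s["z_map"]
    P=np.stack([(u-s["cx"])/s["fx"]*z,-(v-s["cy"])/s["fy"]*z,-z],-1)
    P=P@T[:3,:3].T+T[:3,3]; P[z==0]=np.nan; return P
E
python3 - <<'E'
from h import *
t,s=[pickle.load(open(n+".pkl","rb")) for n in("top","side")]
print(t.keys())
a=cv2.resize(t["img"][155:255,110:250],None,fx=5.5,fy=5.5,interpolation=2)[:550,:]
b=cv2.resize(t["img"][140:280,260:420],(0,0),fx=4,fy=4,interpolation=2)
c=cv2.resize(s["img"][255:345,155:245],(0,0),fx=6,fy=6,interpolation=2)
cv2.imwrite("pics/a.png",a[:,:,::-1]);cv2.imwrite("pics/b.png",b[:,:,::-1]);cv2.imwrite("pics/c.png",c[:,:,::-1])
P=cloud(t)
for n,(u,v) in dict(stack=(150,190),table=(222,250),jig=(294,187),rack=(368,243),pot=(394,175),timber=(199,128),bench=(250,280)).items(): print(n,P[v,u].round(3))
E
```

```text
dict_keys(['img', 'z_map', 'fx', 'fy', 'cx', 'cy', 'cam_to_world'])
stack [0.619 0.23  0.111]
table [0.455 0.055 0.024]
jig [ 0.628 -0.15   0.011]
rack [ 0.467 -0.35   0.018]
pot [ 0.656 -0.434  0.006]
timber [0.794 0.111 0.055]
bench [ 0.369 -0.021  0.007]
```

View pics/a.png

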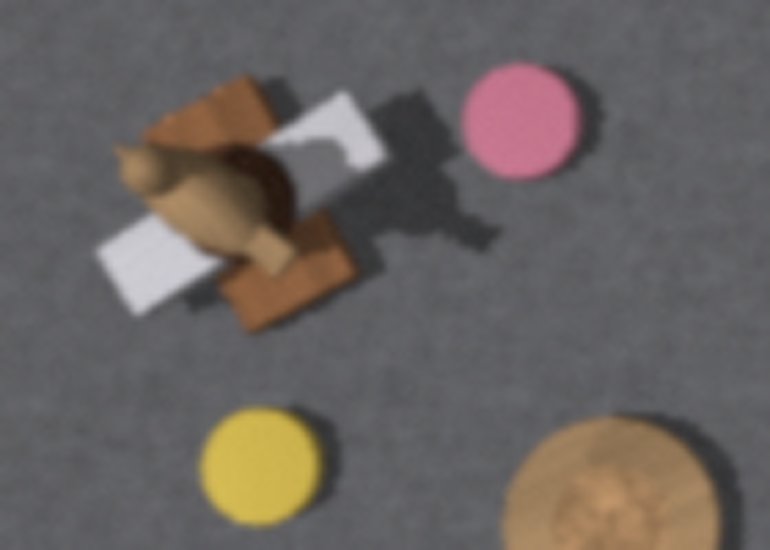

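View pics/b.png

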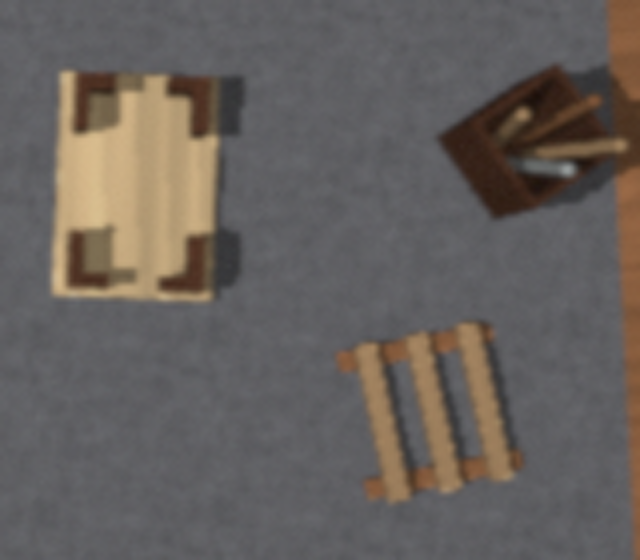

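View pics/c.png

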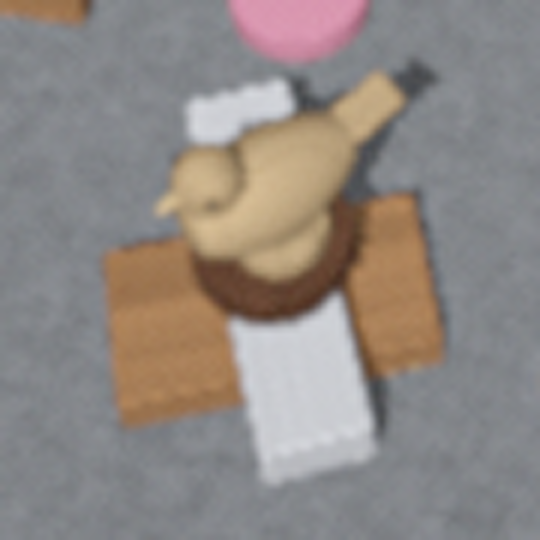

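The dark disc sits under the bird (crop a ~(270,190)). The beak is at crop ~(118,150), the tail at ~(283,260), and the pink and yellow discs are the decoys. Next I measure everything.

```bash
cat > meas.py <<'E'
from h import *
t,s=[pickle.load(open(n+".pkl","rb")) for n in("top","side")]
def rect(pts,name):
    (c,w,a)=cv2.minAreaRect(np.float32(pts[:,:2])); b=cv2.boxPoints((c,w,a)); e=[b[1]-b[0],b[2]-b[1]]; l=max(e,key=np.linalg.norm)
    print(name,"c",np.round(c,4),"size",np.round(w,4),"long dir deg",np.degrees(np.arctan2(l[1],l[0])).round(1)%180)
def pix(crop,o,f): return [((x+.5)/f-.5+o[0],(y+.5)/f-.5+o[1]) for x,y in crop]
pl=lambda px,z,c=t:np.array([onplane(c,u,v,z) for u,v in px])
A=(110,155);B=(260,140);C=(155,255)
if __name__=="__main__":
    rect(pl(pix([(345,90),(388,155),(137,317),(96,252)],A,5.5),.042),"bar top")
    rect(pl(pix([(247,74),(358,272),(252,333),(140,138)],A,5.5),.02),"plinth top")
    rect(pl(pix([(60,71),(218,76),(212,300),(52,296)],B,4),.010),"jig")
    rect(pl(pix([(74,74),(211,79),(206,292),(67,287)],B,4),.040),"stops")
    rect(pl(pix([(357,345),(481,322),(516,477),(388,502)],B,4),.018),"rack")
    rect(pl(pix([(188,97),(288,78),(378,455),(265,480)],C,6),.042,s),"bar side")
    hsv=cv2.cvtColor(t["img"],cv2.COLOR_RGB2HSV)
    for c,n in((t,"top"),(s,"side")):
        h=cv2.cvtColor(c["img"],cv2.COLOR_RGB2HSV); m=((h[...,0]>8)&(h[...,0]<25)&(h[...,1]>70)&(h[...,2]>90)).astype(np.uint8)
        k,lab,st,cc=cv2.connectedComponentsWithStats(m); u,v=(222,250) if n=="top" else (289,257)
        i=lab[v,u]; cn=max(cv2.findContours((lab==i).astype(np.uint8),0,1)[0],key=len)[:,0]
        w=pl(cn,.02,c)[:,:2]; w=w.astype(np.float32)
        print(n,"table",cv2.minEnclosingCircle(w),cv2.fitEllipse(w),st[i])
    bk,tl=pl(pix([(118,150),(283,258)],A,5.5),.105); print("bird",bk,tl,np.degrees(np.arctan2(*(bk-tl)[1::-1])), np.linalg.norm((bk-tl)[:2]))
    P=cloud(t)[160:225,125:180].reshape(-1,3); P=P[P[:,2]>.08]; print(P.mean(0),P.max(0),P.min(0))
E
python3 meas.py
```

```text
bar top c [0.6206 0.2418] size [0.04   0.1504] long dir deg 122.1
plinth top c [0.6222 0.2454] size [0.1189 0.0645] long dir deg 29.1
jig c [ 0.6308 -0.1488] size [0.1127 0.1609] long dir deg 176.8
stops c [ 0.6303 -0.1495] size [0.0952 0.1478] long dir deg 176.8
rack c [ 0.4689 -0.3509] size [0.1096 0.0896] long dir deg 10.1
bar side c [0.617  0.2446] size [0.0393 0.1617] long dir deg 121.1
top table ((0.4544997811317444, 0.058553606271743774), 0.05530716851353645) ((0.45470133423805237, 0.05871262401342392), (0.10651382058858871, 0.1079542338848114), 14.196894645690918) [ 202  231   39   39 1219]
side table ((0.45326629281044006, 0.06341617554426193), 0.05708390846848488) ((0.45294642448425293, 0.06315084546804428), (0.1054752916097641, 0.11140082776546478), 5.251226425170898) [ 267  239   43   37 1256]
bird [0.64218008 0.28169608 0.105     ] [0.58915566 0.20258171 0.105     ] 56.16902004987244 0.09524008045404986
[0.61557834 0.23874562 0.11163746] [0.64290254 0.27672636 0.13515848] [0.58247675 0.19746095 0.09251842]
```

```bash
python3 -m creep '[{"tx":0.04,"ty":0.05,"tz":0.05},{"tx":0.06,"ty":0.11,"tz":0.05},{"tx":0.08,"ty":0.17,"tz":0.05},{"tx":0.10,"ty":0.22,"tz":0.05},{"tx":0.13,"ty":0.27,"tz":0.05}]' && python3 -m creep '[{"tx":0.026,"ty":0.055,"az":0.15},{"tx":0.052,"ty":0.11,"az":0.3},{"tx":0.078,"ty":0.165,"az":0.45},{"tx":0.104,"ty":0.22,"az":0.6},{"tx":0.13,"ty":0.275,"az":0.607}]' && python3 -m creep '[{"tx":0.027,"ty":0.055},{"tx":0.054,"ty":0.11},{"tx":0.08,"ty":0.165},{"tx":0.107,"ty":0.22},{"tx":0.134,"ty":0.278}]' && python3 -m creep '[{},{},{}]'
cat > wr.py <<'E'
import sys
from h import *
from bench import manip
o=manip.get_obs(); s=manip.snapshot("wrist")
T=np.eye(4); T[:3,:3]=R.from_rotvec(o["eef_rot"]).as_matrix(); T[:3,3]=o["tool_pos"]
s["cam_to_world"]=T@s["tool_from_camera"]; n=sys.argv[1]
pickle.dump(s,open(n+".pkl","wb")); cv2.imwrite(f"pics/{n}.png",s["img"][:,:,::-1])
print("t",o["time_s"],"pos",o["tool_pos"].round(4),"rot",o["eef_rot"].round(3),"j",o["joints"].round(2),"w",o["grip_width"])
y=T[:3,1]; print("tool y deg",np.degrees(np.arctan2(y[1],y[0])).round(1),"z",T[:3,2].round(3)); print(s["fx"],s["tool_from_camera"].round(3).tolist())
E
python3 wr.py w1
```

```text
t 0.1 pos [ 0.2258 -0.5824  0.2913] rot [ 5.770e-01 -3.088e+00 -3.000e-03] j [-0.94  0.39  0.01 -0.   -1.19 -0.26] w 0.08697515211831378
tool y deg 111.2 z [-0.001  0.002 -1.   ]
277.0866179106566 [[0.001, 0.964, 0.266, 0.074], [1.0, -0.001, -0.0, -0.0], [-0.0, 0.266, -0.964, -0.093], [0.0, 0.0, 0.0, 1.0]]invalid input
```

View pics/w1.png

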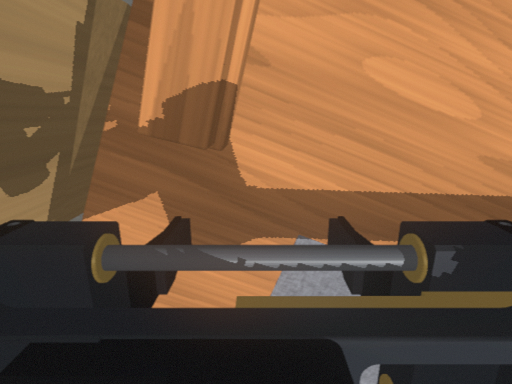

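```bash
python3 -m creep '[{"tx":0.04,"ty":0.05,"tz":0.05,"ax":0,"ay":0,"az":0,"jaw":0},{"tx":0.06,"ty":0.11,"tz":0.05,"ax":0,"ay":0,"az":0,"jaw":0},{"tx":0.08,"ty":0.17,"tz":0.05,"ax":0,"ay":0,"az":0,"jaw":0},{"tx":0.10,"ty":0.22,"tz":0.05,"ax":0,"ay":0,"az":0,"jaw":0},{"tx":0.13,"ty":0.27,"tz":0.05,"ax":0,"ay":0,"az":0,"jaw":0}]'
```

```text
time_s: 0.78
tool_pos: [0.3542, -0.3136, 0.3424]
eef_rot: [-0.577, 3.088, -0.0]
ft_force: [0.8, -0.9, -0.7]
grip_width: 0.087
finger_force: 0.0
```

```bash
python3 -m creep '[{"tx":0.026,"ty":0.055,"tz":0,"ax":0,"ay":0,"az":0.15,"jaw":0},{"tx":0.052,"ty":0.11,"tz":0,"ax":0,"ay":0,"az":0.3,"jaw":0},{"tx":0.078,"ty":0.165,"tz":0.01,"ax":0,"ay":0,"az":0.45,"jaw":0},{"tx":0.104,"ty":0.22,"tz":0.02,"ax":0,"ay":0,"az":0.607,"jaw":0},{"tx":0.13,"ty":0.275,"tz":0.02,"ax":0,"ay":0,"az":0.607,"jaw":0}]' >/dev/null&& python3 -m creep '[{"tx":0.027,"ty":0.055,"tz":0,"ax":0,"ay":0,"az":0,"jaw":0},{"tx":0.054,"ty":0.11,"tz":0,"ax":0,"ay":0,"az":0,"jaw":0},{"tx":0.08,"ty":0.165,"tz":0,"ax":0,"ay":0,"az":0,"jaw":0},{"tx":0.107,"ty":0.22,"tz":0,"ax":0,"ay":0,"az":0,"jaw":0},{"tx":0.134,"ty":0.27,"tz":0,"ax":0,"ay":0,"az":0,"jaw":0}]' >/dev/null && python3 -m creep '[{"tx":0.03,"ty":0.04,"tz":0,"ax":0,"ay":0,"az":0,"jaw":0},{"tx":0.036,"ty":0.055,"tz":0,"ax":0,"ay":0,"az":0,"jaw":0},{"tx":0.036,"ty":0.055,"tz":0,"ax":0,"ay":0,"az":0,"jaw":0},{"tx":0.036,"ty":0.055,"tz":0,"ax":0,"ay":0,"az":0,"jaw":0}]'
python3 wr.py w2
```

```text
time_s: 2.52
tool_pos: [0.6538, 0.2833, 0.3629]
eef_rot: [1.473, -2.775, 0.0]
ft_force: [-0.3, -0.2, 0.2]
grip_width: 0.0869
finger_force: 0.0
t 2.525 pos [0.6538 0.2833 0.3629] rot [ 1.473 -2.775  0.   ] j [ 0.64  0.51  0.38  0.   -1.44 -1.23] w 0.0869102192124772
tool y deg 145.9 z [ 0. -0. -1.]
277.0866179106566 [[0.001, 0.964, 0.266, 0.074], [1.0, -0.001, -0.001, 0.0], [-0.0, 0.266, -0.964, -0.093], [0.0, 0.0, 0.0, 1.0]]
```

View pics/w2.png

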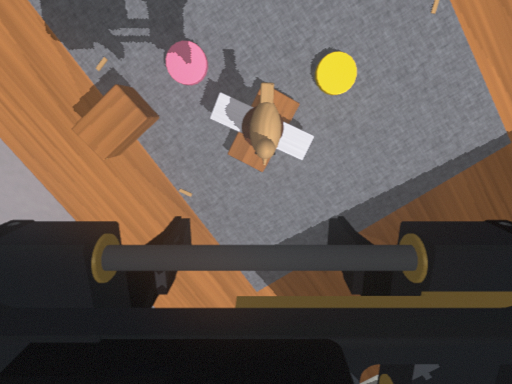

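The bird is nearly vertical in the wrist view: body at (265,128), head at (265,150), tail at (267,90). I fit it with the depth points.

Run:
```python
from h import *
s=pickle.load(open("w2.pkl","rb")); P=cloud(s)[60:190,200:330].reshape(-1,3)
print("bench z",np.nanpercentile(P[:,2],[2,20,50]))
P=P[P[:,2]>.075]
c0=np.array([.62,.244]); 
b=cv2.minAreaRect(np.float32(P[:,:2])); print(b, P[:,2].max())
a=np.radians(56); ex=np.array([np.cos(a),np.sin(a)]); ey=np.array([-ex[1],ex[0]])
X=(P[:,:2]-c0)@ex; Y=(P[:,:2]-c0)@ey
for x in np.arange(-.065,.05,.008):
    m=abs(X-x)<.004
    if m.sum()>2: print(x.round(3),m.sum(),Y[m].min().round(4),Y[m].max().round(4),"zmax",P[m,2].max().round(3))
```

```text
bench z [-0.00053901  0.00062395  0.00161826]
((0.6119757890701294, 0.23721668124198914), (0.09608027338981628, 0.03957027196884155), 55.64604949951172) 0.13155713260258156
-0.057 62 -0.0031 0.0124 zmax 0.107
-0.049 90 -0.0031 0.0124 zmax 0.107
-0.041 89 -0.0031 0.0116 zmax 0.105
-0.033 113 -0.008 0.0156 zmax 0.107
-0.025 167 -0.013 0.0195 zmax 0.111
-0.017 194 -0.0156 0.021 zmax 0.114
-0.009 200 -0.0169 0.0223 zmax 0.115
-0.001 213 -0.017 0.0226 zmax 0.116
0.007 213 -0.017 0.0213 zmax 0.128
0.015 186 -0.0146 0.0202 zmax 0.132
0.023 130 -0.012 0.0178 zmax 0.131
0.031 33 -0.0055 0.0089 zmax 0.127
0.039 7 0.0006 0.003 zmax 0.12
```

```bash
python3 -m creep '[{"tx":-0.02,"ty":-0.02,"tz":-0.04,"ax":0,"ay":0,"az":0,"jaw":0},{"tx":-0.037,"ty":-0.039,"tz":-0.08,"ax":0,"ay":0,"az":0,"jaw":0},{"tx":-0.037,"ty":-0.039,"tz":-0.12,"ax":0,"ay":0,"az":0,"jaw":0},{"tx":-0.037,"ty":-0.039,"tz":-0.14,"ax":0,"ay":0,"az":0,"jaw":0},{"tx":-0.037,"ty":-0.039,"tz":-0.14,"ax":0,"ay":0,"az":0,"jaw":0}]'; python3 -m creep '[{"tx":0,"ty":0,"tz":-0.02,"ax":0,"ay":0,"az":0,"jaw":0},{"tx":0,"ty":0,"tz":-0.04,"ax":0,"ay":0,"az":0,"jaw":0},{"tx":0,"ty":0,"tz":-0.06,"ax":0,"ay":0,"az":0,"jaw":0},{"tx":0,"ty":0,"tz":-0.077,"ax":0,"ay":0,"az":0,"jaw":0},{"tx":0,"ty":0,"tz":-0.077,"ax":0,"ay":0,"az":0,"jaw":0}]'; python3 -m creep '[{"tx":0,"ty":0,"tz":0,"ax":0,"ay":0,"az":0,"jaw":100},{"tx":0,"ty":0,"tz":0,"ax":0,"ay":0,"az":0,"jaw":180},{"tx":0,"ty":0,"tz":0,"ax":0,"ay":0,"az":0,"jaw":255},{"tx":0,"ty":0,"tz":0,"ax":0,"ay":0,"az":0,"jaw":255},{"tx":0,"ty":0,"tz":0,"ax":0,"ay":0,"az":0,"jaw":255}]'
```

```text
time_s: 3.2
tool_pos: [0.6163, 0.2439, 0.2215]
eef_rot: [1.471, -2.773, 0.0]
ft_force: [0.5, -0.3, -0.5]
grip_width: 0.0875
finger_force: 0.0
time_s: 3.82
tool_pos: [0.617, 0.245, 0.1449]
eef_rot: [1.473, -2.773, 0.0]
ft_force: [-0.2, -0.2, 0.8]
grip_width: 0.0867
finger_force: 0.0
time_s: 4.45
tool_pos: [0.6173, 0.2455, 0.1453]
eef_rot: [-1.474, 2.774, 0.0]
ft_force: [0.3, 0.1, 1.1]
grip_width: 0.0449
finger_force: 0.0
```

```bash
python3 -m creep '[{"tx":0,"ty":0,"tz":0,"ax":0,"ay":0,"az":0,"jaw":255},{"tx":0,"ty":0,"tz":0,"ax":0,"ay":0,"az":0,"jaw":255},{"tx":0,"ty":0,"tz":0.004,"ax":0,"ay":0,"az":0,"jaw":255},{"tx":0,"ty":0,"tz":0.01,"ax":0,"ay":0,"az":0,"jaw":255},{"tx":0,"ty":0,"tz":0.02,"ax":0,"ay":0,"az":0,"jaw":255}]';  python3 -m creep '[{"tx":0,"ty":0,"tz":0.015,"ax":0,"ay":0,"az":0,"jaw":255},{"tx":0,"ty":0,"tz":0.035,"ax":0,"ay":0,"az":0,"jaw":255},{"tx":0,"ty":0,"tz":0.05,"ax":0,"ay":0,"az":0,"jaw":255},{"tx":0,"ty":0,"tz":0.06,"ax":0,"ay":0,"az":0,"jaw":255},{"tx":0,"ty":0,"tz":0.06,"ax":0,"ay":0,"az":0,"jaw":255}]'; python3 wr.py w3
python3 - <<'E'
from h import *
s=pickle.load(open("w3.pkl","rb")); P=cloud(s).reshape(-1,3)
import numpy as np
v,u=np.mgrid[:384,:512]; m=(s["z_map"]>0)&(np.abs(u-256)<70)&(v<240)
P=cloud(s)[m]; print("lifted pts",(P[:,2]>.13).sum())
E
```

```text
time_s: 5.08
tool_pos: [0.6172, 0.2454, 0.1656]
eef_rot: [1.474, -2.774, 0.0]
ft_force: [0.2, 0.1, -0.0]
grip_width: 0.0392
finger_force: 30.0
time_s: 5.7
tool_pos: [0.6175, 0.2456, 0.2263]
eef_rot: [-1.473, 2.773, 0.0]
ft_force: [-0.7, -0.7, -1.2]
grip_width: 0.0391
finger_force: 30.0
t 5.7 pos [0.6175 0.2456 0.2263] rot [-1.473  2.773  0.   ] j [ 0.62  0.5   0.02 -0.   -1.09 -1.22] w 0.03905138076137342
tool y deg 146.0 z [ 0.001  0.001 -1.   ]
277.0866179106566 [[0.001, 0.964, 0.266, 0.074], [1.0, -0.001, -0.001, 0.0], [-0.0, 0.266, -0.964, -0.093], [0.0, 0.0, 0.0, 1.0]]
lifted pts 5158
```

View pics/w3.png

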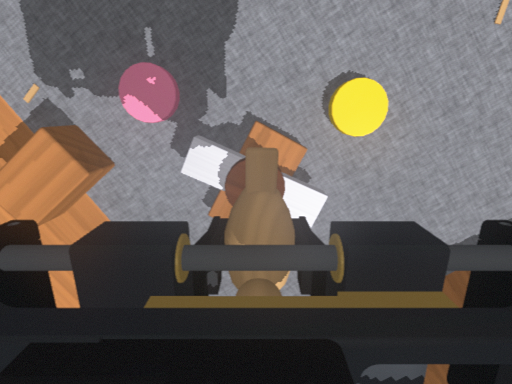

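```bash
python3 -m creep '[{"tx":-0.012,"ty":-0.014,"tz":0.01,"ax":0,"ay":0,"az":0,"jaw":255},{"tx":-0.036,"ty":-0.041,"tz":0.01,"ax":0,"ay":0,"az":0,"jaw":255},{"tx":-0.066,"ty":-0.075,"tz":0.01,"ax":0,"ay":0,"az":0,"jaw":255},{"tx":-0.096,"ty":-0.109,"tz":0,"ax":0,"ay":0,"az":0,"jaw":255},{"tx":-0.12,"ty":-0.137,"tz":0,"ax":0,"ay":0,"az":0,"jaw":255}]'; python3 -m creep '[{"tx":-0.02,"ty":-0.025,"tz":-0.01,"ax":0,"ay":0,"az":0,"jaw":255},{"tx":-0.035,"ty":-0.04,"tz":-0.03,"ax":0,"ay":0,"az":0,"jaw":255},{"tx":-0.0405,"ty":-0.046,"tz":-0.05,"ax":0,"ay":0,"az":0,"jaw":255},{"tx":-0.0405,"ty":-0.046,"tz":-0.07,"ax":0,"ay":0,"az":0,"jaw":255},{"tx":-0.0405,"ty":-0.046,"tz":-0.08,"ax":0,"ay":0,"az":0,"jaw":255}]';python3 -m creep '[{"tx":0,"ty":0,"tz":-0.012,"ax":0,"ay":0,"az":0,"jaw":255},{"tx":0,"ty":0,"tz":-0.022,"ax":0,"ay":0,"az":0,"jaw":255},{"tx":0,"ty":0,"tz":-0.028,"ax":0,"ay":0,"az":0,"jaw":255},{"tx":0,"ty":0,"tz":-0.03,"ax":0,"ay":0,"az":0,"jaw":255},{"tx":0,"ty":0,"tz":-0.03,"ax":0,"ay":0,"az":0,"jaw":255}]'
```

```text
time_s: 6.38
tool_pos: [0.4947, 0.1063, 0.2246]
eef_rot: [1.472, -2.772, -0.0]
ft_force: [-0.1, 0.1, -0.0]
grip_width: 0.0395
finger_force: 30.0
time_s: 7.0
tool_pos: [0.4557, 0.0616, 0.1446]
eef_rot: [1.473, -2.773, -0.0]
ft_force: [-0.2, 0.0, -0.9]
grip_width: 0.0392
finger_force: 30.0
time_s: 7.62
tool_pos: [0.4569, 0.0625, 0.1153]
eef_rot: [-1.474, 2.774, -0.0]
ft_force: [0.1, 0.4, -1.5]
grip_width: 0.0391
finger_force: 30.0
```

```bash
python3 -m creep '[{"tx":0,"ty":0,"tz":-0.003,"ax":0,"ay":0,"az":0,"jaw":255},{"tx":0,"ty":0,"tz":-0.006,"ax":0,"ay":0,"az":0,"jaw":255},{"tx":0,"ty":0,"tz":-0.007,"ax":0,"ay":0,"az":0,"jaw":255},{"tx":0,"ty":0,"tz":-0.007,"ax":0,"ay":0,"az":0,"jaw":255}]'
```

```text
time_s: 8.12
tool_pos: [0.4568, 0.0624, 0.1082]
eef_rot: [1.474, -2.774, 0.0]
ft_force: [0.3, -0.0, -0.1]
grip_width: 0.0388
finger_force: 30.0
```

```bash
python3 -m creep '[{"tx":0,"ty":0,"tz":-0.001,"ax":0,"ay":0,"az":0,"jaw":255},{"tx":0,"ty":0,"tz":-0.001,"ax":0,"ay":0,"az":0,"jaw":255}]'
```

```text
time_s: 8.38
tool_pos: [0.4568, 0.0625, 0.1073]
eef_rot: [-1.474, 2.774, -0.0]
ft_force: [0.6, -0.1, -0.7]
grip_width: 0.0392
finger_force: 30.0
```

```bash
python3 -m creep '[{"tx":0,"ty":0,"tz":-0.0015,"ax":0,"ay":0,"az":0,"jaw":255},{"tx":0,"ty":0,"tz":-0.0015,"ax":0,"ay":0,"az":0,"jaw":255}]'; python3 -m creep '[{"tx":0,"ty":0,"tz":0,"ax":0,"ay":0,"az":0,"jaw":230},{"tx":0,"ty":0,"tz":0,"ax":0,"ay":0,"az":0,"jaw":100},{"tx":0,"ty":0,"tz":0,"ax":0,"ay":0,"az":0,"jaw":0},{"tx":0,"ty":0,"tz":0,"ax":0,"ay":0,"az":0,"jaw":0},{"tx":0,"ty":0,"tz":0,"ax":0,"ay":0,"az":0,"jaw":0}]'; python3 -m creep '[{"tx":0,"ty":0,"tz":0,"ax":0,"ay":0,"az":0,"jaw":0},{"tx":0,"ty":0,"tz":0,"ax":0,"ay":0,"az":0,"jaw":0},{"tx":0,"ty":0,"tz":0.02,"ax":0,"ay":0,"az":0,"jaw":0},{"tx":0,"ty":0,"tz":0.05,"ax":0,"ay":0,"az":0,"jaw":0},{"tx":0,"ty":0,"tz":0.09,"ax":0,"ay":0,"az":0,"jaw":0}]'
```

```text
time_s: 8.62
tool_pos: [0.4569, 0.0625, 0.1071]
eef_rot: [-1.475, 2.774, -0.001]
ft_force: [-4.7, -0.2, 12.1]
grip_width: 0.039
finger_force: 30.0
time_s: 9.25
tool_pos: [0.4568, 0.0624, 0.1056]
eef_rot: [1.474, -2.774, 0.0]
ft_force: [0.2, 1.2, 0.4]
grip_width: 0.071
finger_force: 0.0
time_s: 9.88
tool_pos: [0.4562, 0.0622, 0.196]
eef_rot: [1.473, -2.772, -0.0]
ft_force: [0.8, 0.8, 0.7]
grip_width: 0.0869
finger_force: 0.0
```

```bash
python3 -m creep '[{"tx":0,"ty":0,"tz":0.05,"ax":0,"ay":0,"az":0,"jaw":0},{"tx":0.03,"ty":0.03,"tz":0.08,"ax":0,"ay":0,"az":0,"jaw":0},{"tx":0.07,"ty":0.07,"tz":0.1,"ax":0,"ay":0,"az":0,"jaw":0},{"tx":0.11,"ty":0.11,"tz":0.11,"ax":0,"ay":0,"az":0,"jaw":0},{"tx":0.15,"ty":0.15,"tz":0.11,"ax":0,"ay":0,"az":0,"jaw":0}]';python3 -m creep '[{"tx":0.03,"ty":0.04,"tz":0,"ax":0,"ay":0,"az":0,"jaw":0},{"tx":0.05,"ty":0.072,"tz":0,"ax":0,"ay":0,"az":0,"jaw":0},{"tx":0.05,"ty":0.072,"tz":0,"ax":0,"ay":0,"az":0,"jaw":0},{"tx":0.05,"ty":0.072,"tz":0,"ax":0,"ay":0,"az":0,"jaw":0}]' >/dev/null; python3 wr.py w4
python3 - <<'E'
from h import *
s=pickle.load(open("w4.pkl","rb")); h=cv2.cvtColor(s["img"],cv2.COLOR_RGB2HSV); P=cloud(s)
v,u=np.mgrid[:384,:512]; m=(P[...,2]>.050)&(P[...,2]<.068)&(v<215)&(np.hypot(P[...,0]-.62,P[...,1]-.242)<.07)
Q=np.float32(P[m][:,:2]); print(cv2.minEnclosingCircle(Q),Q.mean(0),m.sum(),np.median(P[m][:,2]))
i=s["img"].copy(); i[m]=[0,255,0]; cv2.imwrite("pics/w4m.png",i[:,:,::-1])
E
```

```text
time_s: 10.5
tool_pos: [0.6081, 0.2138, 0.3071]
eef_rot: [-1.473, 2.772, 0.0]
ft_force: [0.6, -0.5, 0.2]
grip_width: 0.087
finger_force: 0.0
t 11.0 pos [0.6564 0.2841 0.3051] rot [ 1.473 -2.773  0.   ] j [ 0.63  0.54  0.29 -0.   -1.32 -1.23] w 0.08664806989768768
tool y deg 146.0 z [-0.001 -0.001 -1.   ]
277.0866179106566 [[0.001, 0.964, 0.266, 0.074], [1.0, -0.001, -0.001, 0.0], [-0.0, 0.266, -0.964, -0.093], [0.0, 0.0, 0.0, 1.0]]
((0.6184332966804504, 0.240996316075325), 0.029897799715399742) [0.6182423  0.24030067] 1954 0.05802729240863164
```

View pics/w4m.png

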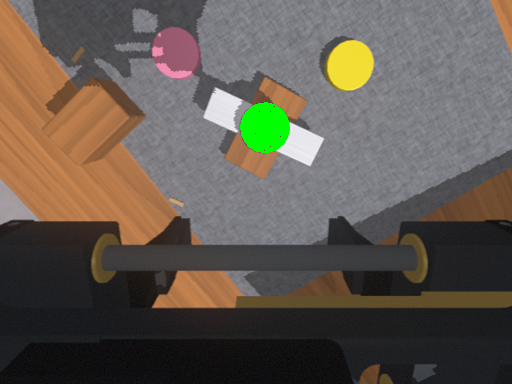

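The disc is masked cleanly at (265,128): centre (0.618, 0.241), radius 30 mm. I grip it with the fingertips only.

```bash
python3 -m creep '[{"tx":-0.02,"ty":-0.02,"tz":-0.04,"ax":0,"ay":0,"az":0,"jaw":0},{"tx":-0.038,"ty":-0.0433,"tz":-0.08,"ax":0,"ay":0,"az":0,"jaw":0},{"tx":-0.038,"ty":-0.0433,"tz":-0.12,"ax":0,"ay":0,"az":0,"jaw":0},{"tx":-0.038,"ty":-0.0433,"tz":-0.15,"ax":0,"ay":0,"az":0,"jaw":0},{"tx":-0.038,"ty":-0.0433,"tz":-0.16,"ax":0,"ay":0,"az":0,"jaw":0}]'; python3 -m creep '[{"tx":0,"ty":0,"tz":-0.015,"ax":0,"ay":0,"az":0,"jaw":0},{"tx":0,"ty":0,"tz":-0.029,"ax":0,"ay":0,"az":0,"jaw":0},{"tx":0,"ty":0,"tz":-0.029,"ax":0,"ay":0,"az":0,"jaw":100},{"tx":0,"ty":0,"tz":-0.029,"ax":0,"ay":0,"az":0,"jaw":255},{"tx":0,"ty":0,"tz":-0.029,"ax":0,"ay":0,"az":0,"jaw":255}]';python3 -m creep '[{"tx":0,"ty":0,"tz":0,"ax":0,"ay":0,"az":0,"jaw":255},{"tx":0,"ty":0,"tz":0,"ax":0,"ay":0,"az":0,"jaw":255},{"tx":0,"ty":0,"tz":0,"ax":0,"ay":0,"az":0,"jaw":255},{"tx":0,"ty":0,"tz":0,"ax":0,"ay":0,"az":0,"jaw":255}]'
```

```text
time_s: 11.68
tool_pos: [0.6177, 0.2397, 0.1446]
eef_rot: [1.471, -2.772, 0.0]
ft_force: [0.0, -0.0, 0.2]
grip_width: 0.0867
finger_force: 0.0
time_s: 12.3
tool_pos: [0.6192, 0.2414, 0.1175]
eef_rot: [-1.474, 2.773, 0.0]
ft_force: [0.3, 0.6, 0.4]
grip_width: 0.0645
finger_force: 0.0
time_s: 12.8
tool_pos: [0.6191, 0.2414, 0.1174]
eef_rot: [-1.474, 2.773, -0.0]
ft_force: [-0.2, 0.2, 3.5]
grip_width: 0.0591
finger_force: 30.0
```

```bash
python3 -m creep '[{"tx":0,"ty":0,"tz":0.01,"ax":0,"ay":0,"az":0,"jaw":255},{"tx":0,"ty":0,"tz":0.03,"ax":0,"ay":0,"az":0,"jaw":255},{"tx":0,"ty":-0.01,"tz":0.06,"ax":0,"ay":0,"az":0,"jaw":255},{"tx":-0.01,"ty":-0.03,"tz":0.09,"ax":0,"ay":0,"az":-0.1,"jaw":255},{"tx":-0.02,"ty":-0.07,"tz":0.12,"ax":0,"ay":0,"az":-0.2,"jaw":255}]'; python3 -m creep '[{"tx":-0.01,"ty":-0.05,"tz":0.01,"ax":0,"ay":0,"az":-0.12,"jaw":255},{"tx":-0.02,"ty":-0.1,"tz":0.01,"ax":0,"ay":0,"az":-0.25,"jaw":255},{"tx":-0.03,"ty":-0.15,"tz":0.01,"ax":0,"ay":0,"az":-0.37,"jaw":255},{"tx":-0.04,"ty":-0.2,"tz":0.01,"ax":0,"ay":0,"az":-0.5,"jaw":255},{"tx":-0.055,"ty":-0.25,"tz":0.01,"ax":0,"ay":0,"az":-0.6,"jaw":255}]'; python3 -m creep '[{"tx":-0.02,"ty":-0.05,"tz":0,"ax":0,"ay":0,"az":-0.1,"jaw":255},{"tx":-0.035,"ty":-0.1,"tz":0,"ax":0,"ay":0,"az":-0.2,"jaw":255},{"tx":-0.05,"ty":-0.15,"tz":0,"ax":0,"ay":0,"az":-0.3,"jaw":255},{"tx":-0.065,"ty":-0.19,"tz":0,"ax":0,"ay":0,"az":-0.4,"jaw":255},{"tx":-0.07,"ty":-0.21,"tz":0,"ax":0,"ay":0,"az":-0.4,"jaw":255}]'; python3 wr.py w5
```

```text
time_s: 13.42
tool_pos: [0.5984, 0.1712, 0.2374]
eef_rot: [1.187, -2.908, -0.0]
ft_force: [0.8, -0.8, -0.4]
grip_width: 0.059
finger_force: 30.0
time_s: 14.05
tool_pos: [0.5431, -0.0805, 0.2469]
eef_rot: [0.272, -3.13, -0.0]
ft_force: [1.0, -0.4, -0.6]
grip_width: 0.0596
finger_force: 30.0
time_s: 14.68
tool_pos: [0.4723, -0.2907, 0.2467]
eef_rot: [-0.355, -3.121, -0.0]
ft_force: [0.4, -0.1, -0.2]
grip_width: 0.0591
finger_force: 30.0
t 14.675 pos [ 0.4723 -0.2907  0.2467] rot [-0.355 -3.121 -0.   ] j [-0.26  0.3  -0.23 -0.   -1.03 -1.54] w 0.059131198917053554
tool y deg 77.0 z [-0.001  0.    -1.   ]
277.0866179106566 [[0.001, 0.964, 0.266, 0.074], [1.0, -0.001, -0.0, -0.001], [0.0, 0.266, -0.964, -0.093], [0.0, 0.0, 0.0, 1.0]]
```

View pics/w5.png

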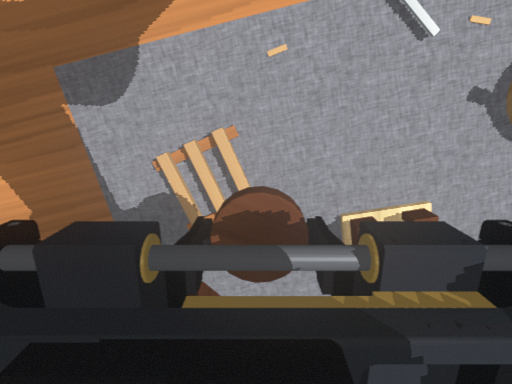

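```bash
python3 -c "
from h import *
s=pickle.load(open('w5.pkl','rb')); print(onplane(s,190,144,.018))"; python3 -m creep '[{"tx":0,"ty":-0.02,"tz":0,"ax":0,"ay":0,"az":0,"jaw":255},{"tx":-0.0033,"ty":-0.05,"tz":-0.01,"ax":0,"ay":0,"az":0,"jaw":255},{"tx":-0.0033,"ty":-0.0603,"tz":-0.04,"ax":0,"ay":0,"az":0,"jaw":255},{"tx":-0.0033,"ty":-0.0603,"tz":-0.07,"ax":0,"ay":0,"az":0,"jaw":255},{"tx":-0.0033,"ty":-0.0603,"tz":-0.1,"ax":0,"ay":0,"az":0,"jaw":255}]'; python3 -m creep '[{"tx":0,"ty":0,"tz":-0.02,"ax":0,"ay":0,"az":0,"jaw":255},{"tx":0,"ty":0,"tz":-0.035,"ax":0,"ay":0,"az":0,"jaw":255},{"tx":0,"ty":0,"tz":-0.045,"ax":0,"ay":0,"az":0,"jaw":255},{"tx":0,"ty":0,"tz":-0.05,"ax":0,"ay":0,"az":0,"jaw":255},{"tx":0,"ty":0,"tz":-0.05,"ax":0,"ay":0,"az":0,"jaw":255}]'
```

```text
[ 0.41592294 -0.35998044  0.018     ]
time_s: 15.35
tool_pos: [0.4708, -0.3495, 0.1458]
eef_rot: [0.349, 3.122, -0.0]
ft_force: [1.1, 0.5, -0.1]
grip_width: 0.0593
finger_force: 30.0
time_s: 15.98
tool_pos: [0.4706, -0.3492, 0.0969]
eef_rot: [0.35, 3.122, -0.0]
ft_force: [0.5, 0.8, -0.6]
grip_width: 0.059
finger_force: 30.0
```

```bash
python3 -m creep '[{"tx":0,"ty":0,"tz":-0.0015,"ax":0,"ay":0,"az":0,"jaw":255},{"tx":0,"ty":0,"tz":-0.003,"ax":0,"ay":0,"az":0,"jaw":255},{"tx":0,"ty":0,"tz":-0.004,"ax":0,"ay":0,"az":0,"jaw":255},{"tx":0,"ty":0,"tz":-0.004,"ax":0,"ay":0,"az":0,"jaw":255}]'
```

```text
time_s: 16.48
tool_pos: [0.4706, -0.3492, 0.0934]
eef_rot: [0.349, 3.122, -0.0]
ft_force: [-1.2, 1.1, 4.0]
grip_width: 0.0591
finger_force: 30.0
```

```bash
python3 -m creep '[{"tx":0,"ty":0,"tz":0,"ax":0,"ay":0,"az":0,"jaw":150},{"tx":0,"ty":0,"tz":0,"ax":0,"ay":0,"az":0,"jaw":0},{"tx":0,"ty":0,"tz":0,"ax":0,"ay":0,"az":0,"jaw":0},{"tx":0,"ty":0,"tz":0,"ax":0,"ay":0,"az":0,"jaw":0},{"tx":0,"ty":0,"tz":0,"ax":0,"ay":0,"az":0,"jaw":0}]'; python3 -m creep '[{"tx":0,"ty":0,"tz":0.03,"ax":0,"ay":0,"az":0,"jaw":0},{"tx":0,"ty":0,"tz":0.08,"ax":0,"ay":0,"az":0,"jaw":0},{"tx":0,"ty":0.01,"tz":0.13,"ax":0,"ay":0,"az":0.1,"jaw":0},{"tx":0.01,"ty":0.04,"tz":0.17,"ax":0,"ay":0,"az":0.25,"jaw":0},{"tx":0.02,"ty":0.09,"tz":0.2,"ax":0,"ay":0,"az":0.43,"jaw":0}]'>/dev/null; python3 wr.py w6;  python3 -m creep '[{"tx":0.01,"ty":0.05,"tz":0,"ax":0,"ay":0,"az":0.18,"jaw":0},{"tx":0.02,"ty":0.1,"tz":0,"ax":0,"ay":0,"az":0.36,"jaw":0},{"tx":0.03,"ty":0.15,"tz":0,"ax":0,"ay":0,"az":0.54,"jaw":0},{"tx":0.04,"ty":0.2,"tz":0,"ax":0,"ay":0,"az":0.72,"jaw":0},{"tx":0.05,"ty":0.25,"tz":0,"ax":0,"ay":0,"az":0.9,"jaw":0}]' >/dev/null;  python3 -m creep '[{"tx":0.01,"ty":0.05,"tz":0,"ax":0,"ay":0,"az":0.18,"jaw":0},{"tx":0.02,"ty":0.1,"tz":0,"ax":0,"ay":0,"az":0.36,"jaw":0},{"tx":0.03,"ty":0.15,"tz":0,"ax":0,"ay":0,"az":0.54,"jaw":0},{"tx":0.04,"ty":0.2,"tz":0,"ax":0,"ay":0,"az":0.72,"jaw":0},{"tx":0.05,"ty":0.25,"tz":0,"ax":0,"ay":0,"az":0.9,"jaw":0}]' >/dev/null;  python3 -m creep '[{"tx":0,"ty":0.04,"tz":0,"ax":0,"ay":0,"az":0.126,"jaw":0},{"tx":0,"ty":0.043,"tz":0,"ax":0,"ay":0,"az":0.126,"jaw":0},{"tx":0,"ty":0.043,"tz":0,"ax":0,"ay":0,"az":0.126,"jaw":0},{"tx":0,"ty":0.043,"tz":0,"ax":0,"ay":0,"az":0.126,"jaw":0}]'; python3 wr.py w7
python3 - <<'E'
from h import *
s=pickle.load(open("w7.pkl","rb")); P=cloud(s); v,u=np.mgrid[:384,:512]
near=(np.hypot(P[...,0]-.62,P[...,1]-.242)<.1)&(v<215)
from meas import rect
for n,a,b in(("bar",.034,.052),("plinth",.013,.028)):
    m=near&(P[...,2]>a)&(P[...,2]<b); rect(P[m],n); print(m.sum())
s=pickle.load(open("w6.pkl","rb")); P=cloud(s); m=(np.hypot(P[...,0]-.469,P[...,1]+.351)<.07)&(P[...,2]>.026)&(v<215); print("disc",cv2.minEnclosingCircle(np.float32(P[m][:,:2])),m.sum(),np.median(P[m][:,2]))
cv2.imwrite("pics/w67.png",np.hstack([cv2.resize(pickle.load(open(n+".pkl","rb"))["img"],(400,300))[:,:,::-1] for n in("w6","w7")]))
E
```

```text
time_s: 17.1
tool_pos: [0.4705, -0.3491, 0.0925]
eef_rot: [-0.35, -3.122, -0.0]
ft_force: [0.5, 0.3, -0.3]
grip_width: 0.0854
finger_force: 0.0
t 17.725 pos [ 0.4909 -0.2591  0.2947] rot [-3.290e-01  3.122e+00 -2.000e-03] j [-0.19  0.26 -0.16  0.   -1.14 -1.17] w 0.08679695865950851
tool y deg 102.0 z [ 0.002 -0.001 -1.   ]
277.0866179106566 [[0.001, 0.964, 0.266, 0.074], [1.0, -0.001, -0.0, -0.0], [-0.0, 0.266, -0.964, -0.093], [0.0, 0.0, 0.0, 1.0]]
time_s: 19.52
tool_pos: [0.5905, 0.2827, 0.2929]
eef_rot: [2.749, -1.52, -0.0]
ft_force: [0.2, -0.3, 1.1]
grip_width: 0.0871
finger_force: 0.0
t 19.525 pos [0.5905 0.2827 0.2929] rot [ 2.749 -1.52  -0.   ] j [ 0.69  0.44  0.09  0.   -1.22 -0.13] w 0.08708827759097779
tool y deg -147.9 z [-0. -0. -1.]
277.0866179106566 [[0.001, 0.964, 0.267, 0.073], [1.0, -0.001, -0.001, 0.001], [-0.0, 0.267, -0.964, -0.093], [0.0, 0.0, 0.0, 1.0]]
bar c [0.6193 0.2399] size [0.0401 0.1491] long dir deg 121.8
4123
plinth c [0.6207 0.2444] size [0.1199 0.064 ] long dir deg 28.1
2974
disc ((0.4696052670478821, -0.3493031859397888), 0.030117951333522797) 1771 0.034069353710892425
```

View pics/w67.png

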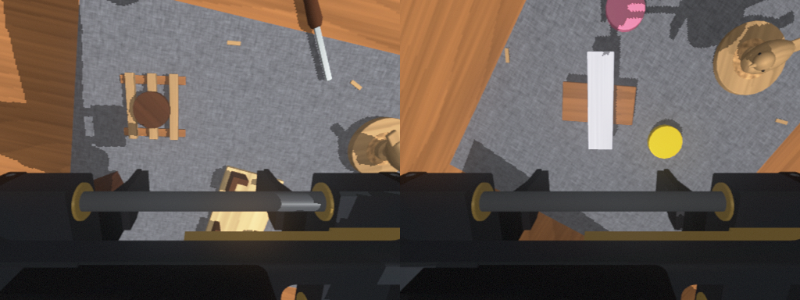

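```bash
python3 -m creep '[{"tx":0.015,"ty":-0.02,"tz":-0.04,"ax":0,"ay":0,"az":0,"jaw":0},{"tx":0.0288,"ty":-0.0427,"tz":-0.08,"ax":0,"ay":0,"az":0,"jaw":0},{"tx":0.0288,"ty":-0.0427,"tz":-0.12,"ax":0,"ay":0,"az":0,"jaw":0},{"tx":0.0288,"ty":-0.0427,"tz":-0.15,"ax":0,"ay":0,"az":0,"jaw":0},{"tx":0.0288,"ty":-0.0427,"tz":-0.17,"ax":0,"ay":0,"az":0,"jaw":0}]'; python3 -m creep '[{"tx":0,"ty":0,"tz":-0.015,"ax":0,"ay":0,"az":0,"jaw":50},{"tx":0,"ty":0,"tz":-0.028,"ax":0,"ay":0,"az":0,"jaw":50},{"tx":0,"ty":0,"tz":-0.028,"ax":0,"ay":0,"az":0,"jaw":120},{"tx":0,"ty":0,"tz":-0.028,"ax":0,"ay":0,"az":0,"jaw":255},{"tx":0,"ty":0,"tz":-0.028,"ax":0,"ay":0,"az":0,"jaw":255}]';python3 -m creep '[{"tx":0,"ty":0,"tz":0,"ax":0,"ay":0,"az":0,"jaw":255},{"tx":0,"ty":0,"tz":0,"ax":0,"ay":0,"az":0,"jaw":255},{"tx":0,"ty":0,"tz":0,"ax":0,"ay":0,"az":0,"jaw":255},{"tx":0,"ty":0,"tz":0,"ax":0,"ay":0,"az":0,"jaw":255}]'
```

```text
time_s: 20.2
tool_pos: [0.619, 0.2396, 0.1213]
eef_rot: [2.747, -1.52, -0.002]
ft_force: [0.7, -0.0, 0.6]
grip_width: 0.0872
finger_force: 0.0
time_s: 20.82
tool_pos: [0.6197, 0.2415, 0.0957]
eef_rot: [-2.749, 1.517, -0.001]
ft_force: [-0.9, 0.2, -0.6]
grip_width: 0.0478
finger_force: 0.0
time_s: 21.32
tool_pos: [0.6197, 0.2414, 0.0955]
eef_rot: [-2.75, 1.517, -0.001]
ft_force: [-0.5, 1.0, 4.1]
grip_width: 0.0396
finger_force: 30.0
```

```bash
python3 -m creep '[{"tx":0,"ty":0,"tz":0.01,"ax":0,"ay":0,"az":0,"jaw":255},{"tx":0,"ty":0,"tz":0.03,"ax":0,"ay":0,"az":0,"jaw":255},{"tx":0,"ty":-0.01,"tz":0.06,"ax":0,"ay":0,"az":0,"jaw":255},{"tx":-0.01,"ty":-0.03,"tz":0.09,"ax":0,"ay":0,"az":-0.05,"jaw":255},{"tx":-0.02,"ty":-0.07,"tz":0.12,"ax":0,"ay":0,"az":-0.1,"jaw":255}]'; python3 -m creep '[{"tx":-0.01,"ty":-0.045,"tz":0.01,"ax":0,"ay":0,"az":-0.1,"jaw":255},{"tx":-0.02,"ty":-0.09,"tz":0.01,"ax":0,"ay":0,"az":-0.2,"jaw":255},{"tx":-0.03,"ty":-0.135,"tz":0.01,"ax":0,"ay":0,"az":-0.3,"jaw":255},{"tx":-0.04,"ty":-0.18,"tz":0.01,"ax":0,"ay":0,"az":-0.4,"jaw":255},{"tx":-0.055,"ty":-0.225,"tz":0.01,"ax":0,"ay":0,"az":-0.5,"jaw":255}]'; python3 -m creep '[{"tx":-0.02,"ty":-0.04,"tz":-0.01,"ax":0,"ay":0,"az":-0.016,"jaw":255},{"tx":-0.045,"ty":-0.075,"tz":-0.03,"ax":0,"ay":0,"az":-0.016,"jaw":255},{"tx":-0.065,"ty":-0.093,"tz":-0.06,"ax":0,"ay":0,"az":-0.016,"jaw":255},{"tx":-0.07,"ty":-0.096,"tz":-0.09,"ax":0,"ay":0,"az":-0.016,"jaw":255},{"tx":-0.07,"ty":-0.096,"tz":-0.115,"ax":0,"ay":0,"az":-0.016,"jaw":255}]'
```

```text
time_s: 21.95
tool_pos: [0.5984, 0.1711, 0.2146]
eef_rot: [2.669, -1.653, -0.002]
ft_force: [-0.1, -0.2, -1.5]
grip_width: 0.0399
finger_force: 30.0
time_s: 22.58
tool_pos: [0.5431, -0.0554, 0.2242]
eef_rot: [2.174, -2.266, -0.002]
ft_force: [0.9, -0.3, -2.4]
grip_width: 0.0398
finger_force: 30.0
time_s: 23.2
tool_pos: [0.4725, -0.1504, 0.1085]
eef_rot: [2.157, -2.281, -0.003]
ft_force: [0.4, 0.5, -1.4]
grip_width: 0.0398
finger_force: 30.0
```

```bash
python3 -m creep '[{"tx":0,"ty":0,"tz":-0.012,"ax":0,"ay":0,"az":0,"jaw":255},{"tx":0,"ty":0,"tz":-0.022,"ax":0,"ay":0,"az":0,"jaw":255},{"tx":0,"ty":0,"tz":-0.029,"ax":0,"ay":0,"az":0,"jaw":255},{"tx":0,"ty":0,"tz":-0.032,"ax":0,"ay":0,"az":0,"jaw":255},{"tx":0,"ty":0,"tz":-0.032,"ax":0,"ay":0,"az":0,"jaw":255}]'; python3 -m creep '[{"tx":0,"ty":0,"tz":-0.001,"ax":0,"ay":0,"az":0,"jaw":255},{"tx":0,"ty":0,"tz":-0.001,"ax":0,"ay":0,"az":0,"jaw":150},{"tx":0,"ty":0,"tz":-0.001,"ax":0,"ay":0,"az":0,"jaw":0},{"tx":0,"ty":0,"tz":-0.001,"ax":0,"ay":0,"az":0,"jaw":0},{"tx":0,"ty":0,"tz":-0.001,"ax":0,"ay":0,"az":0,"jaw":0}]'
```

```text
time_s: 23.82
tool_pos: [0.4745, -0.1498, 0.0779]
eef_rot: [-2.161, 2.28, -0.0]
ft_force: [0.8, 0.0, -2.2]
grip_width: 0.0397
finger_force: 30.0
time_s: 24.45
tool_pos: [0.4745, -0.1499, 0.077]
eef_rot: [-2.16, 2.28, -0.001]
ft_force: [-0.6, 0.4, 0.4]
grip_width: 0.0622
finger_force: 0.0
```

```bash
python3 -m creep '[{"tx":0,"ty":0,"tz":0.01,"ax":0,"ay":0,"az":0,"jaw":0},{"tx":0,"ty":0,"tz":0.05,"ax":0,"ay":0,"az":0,"jaw":0},{"tx":0,"ty":0,"tz":0.1,"ax":0,"ay":0,"az":0,"jaw":0},{"tx":0,"ty":0,"tz":0.16,"ax":0,"ay":0,"az":0,"jaw":0},{"tx":0.02,"ty":0.03,"tz":0.21,"ax":0,"ay":0,"az":-0.1,"jaw":0}]' >/dev/null; python3 -m creep '[{"tx":0.02,"ty":0.05,"tz":0.01,"ax":0,"ay":0,"az":-0.15,"jaw":0},{"tx":0.04,"ty":0.1,"tz":0.01,"ax":0,"ay":0,"az":-0.3,"jaw":0},{"tx":0.06,"ty":0.15,"tz":0.01,"ax":0,"ay":0,"az":-0.45,"jaw":0},{"tx":0.08,"ty":0.2,"tz":0.01,"ax":0,"ay":0,"az":-0.6,"jaw":0},{"tx":0.1,"ty":0.25,"tz":0.01,"ax":0,"ay":0,"az":-0.75,"jaw":0}]' >/dev/null;  python3 -m creep '[{"tx":0.02,"ty":0.05,"tz":0,"ax":0,"ay":0,"az":-0.12,"jaw":0},{"tx":0.045,"ty":0.1,"tz":0,"ax":0,"ay":0,"az":-0.1745,"jaw":0},{"tx":0.07,"ty":0.138,"tz":0,"ax":0,"ay":0,"az":-0.1745,"jaw":0},{"tx":0.07,"ty":0.138,"tz":0,"ax":0,"ay":0,"az":-0.1745,"jaw":0},{"tx":0.07,"ty":0.138,"tz":0,"ax":0,"ay":0,"az":-0.1745,"jaw":0}]'; python3 wr.py w8
python3 - <<'E'
from h import *
from meas import rect
s=pickle.load(open("w8.pkl","rb")); P=cloud(s); v,u=np.mgrid[:384,:512]
m=(np.hypot(P[...,0]-.62,P[...,1]-.242)<.1)&(v<215)&(P[...,2]>.013)&(P[...,2]<.028); rect(P[m],"plinth"); print(m.sum(),np.median(P[m][:,2]))
E
```

```text
time_s: 26.32
tool_pos: [0.6639, 0.2677, 0.2969]
eef_rot: [0.765, -3.046, 0.0]
ft_force: [-0.5, -1.3, -0.2]
grip_width: 0.0871
finger_force: 0.0
t 26.325 pos [0.6639 0.2677 0.2969] rot [ 0.765 -3.046  0.   ] j [ 0.61  0.54  0.27  0.   -1.3  -1.69] w 0.08708183845999062
tool y deg 118.2 z [-0.001 -0.    -1.   ]
277.0866179106566 [[0.001, 0.964, 0.266, 0.074], [1.0, -0.001, -0.0, -0.0], [-0.0, 0.266, -0.964, -0.093], [0.0, 0.0, 0.0, 1.0]]
plinth c [0.6204 0.2452] size [0.1188 0.0641] long dir deg 28.2
4510 0.02008279091110543
```

```bash
python3 -m creep '[{"tx":-0.02,"ty":-0.01,"tz":-0.04,"ax":0,"ay":0,"az":0,"jaw":0},{"tx":-0.0435,"ty":-0.0225,"tz":-0.08,"ax":0,"ay":0,"az":0,"jaw":0},{"tx":-0.0435,"ty":-0.0225,"tz":-0.13,"ax":0,"ay":0,"az":0,"jaw":0},{"tx":-0.0435,"ty":-0.0225,"tz":-0.17,"ax":0,"ay":0,"az":0,"jaw":0},{"tx":-0.0435,"ty":-0.0225,"tz":-0.19,"ax":0,"ay":0,"az":0,"jaw":0}]'; python3 -m creep '[{"tx":0,"ty":0,"tz":-0.015,"ax":0,"ay":0,"az":0,"jaw":0},{"tx":0,"ty":0,"tz":-0.027,"ax":0,"ay":0,"az":0,"jaw":0},{"tx":0,"ty":0,"tz":-0.031,"ax":0,"ay":0,"az":0,"jaw":0},{"tx":0,"ty":0,"tz":-0.031,"ax":0,"ay":0,"az":0,"jaw":120},{"tx":0,"ty":0,"tz":-0.031,"ax":0,"ay":0,"az":0,"jaw":255}]';python3 -m creep '[{"tx":0,"ty":0,"tz":0,"ax":0,"ay":0,"az":0,"jaw":255},{"tx":0,"ty":0,"tz":0,"ax":0,"ay":0,"az":0,"jaw":255},{"tx":0,"ty":0,"tz":0,"ax":0,"ay":0,"az":0,"jaw":255},{"tx":0,"ty":0,"tz":0,"ax":0,"ay":0,"az":0,"jaw":255},{"tx":0,"ty":0,"tz":0,"ax":0,"ay":0,"az":0,"jaw":255}]'
```

```text
time_s: 27.0
tool_pos: [0.6195, 0.2436, 0.1054]
eef_rot: [0.762, -3.045, 0.001]
ft_force: [0.7, 0.9, 1.2]
grip_width: 0.0869
finger_force: 0.0
time_s: 27.62
tool_pos: [0.6212, 0.2459, 0.0766]
eef_rot: [-0.766, 3.045, 0.001]
ft_force: [0.1, 0.1, -0.4]
grip_width: 0.0745
finger_force: 0.0
time_s: 28.25
tool_pos: [0.6211, 0.2458, 0.0764]
eef_rot: [-0.766, 3.046, 0.0]
ft_force: [-0.6, -0.1, 5.7]
grip_width: 0.0638
finger_force: 30.0
```

```bash
python3 -m creep '[{"tx":0,"ty":0,"tz":0.01,"ax":0,"ay":0,"az":0,"jaw":255},{"tx":0,"ty":0,"tz":0.04,"ax":0,"ay":0,"az":0,"jaw":255},{"tx":0,"ty":0,"tz":0.09,"ax":0,"ay":0,"az":0,"jaw":255},{"tx":0.01,"ty":-0.03,"tz":0.13,"ax":0,"ay":0,"az":0,"jaw":255},{"tx":0.02,"ty":-0.07,"tz":0.17,"ax":0,"ay":0,"az":-0.1,"jaw":255}]' >/dev/null; python3 -m creep '[{"tx":0.015,"ty":-0.05,"tz":0.01,"ax":0,"ay":0,"az":-0.1,"jaw":255},{"tx":0.03,"ty":-0.1,"tz":0.02,"ax":0,"ay":0,"az":-0.2,"jaw":255},{"tx":0.045,"ty":-0.15,"tz":0.03,"ax":0,"ay":0,"az":-0.3,"jaw":255},{"tx":0.06,"ty":-0.2,"tz":0.03,"ax":0,"ay":0,"az":-0.4,"jaw":255},{"tx":0.08,"ty":-0.25,"tz":0.03,"ax":0,"ay":0,"az":-0.448,"jaw":255}]' >/dev/null;  python3 -m creep '[{"tx":0.02,"ty":-0.03,"tz":0,"ax":0,"ay":0,"az":0,"jaw":255},{"tx":0.04,"ty":-0.06,"tz":0,"ax":0,"ay":0,"az":0,"jaw":255},{"tx":0.049,"ty":-0.076,"tz":0,"ax":0,"ay":0,"az":0,"jaw":255},{"tx":0.049,"ty":-0.076,"tz":0,"ax":0,"ay":0,"az":0,"jaw":255},{"tx":0.049,"ty":-0.076,"tz":0,"ax":0,"ay":0,"az":0,"jaw":255}]'; python3 wr.py w9
```

```text
time_s: 30.12
tool_pos: [0.7693, -0.1497, 0.2752]
eef_rot: [-0.087, -3.139, -0.001]
ft_force: [0.5, 0.2, -0.7]
grip_width: 0.0637
finger_force: 30.0
t 30.125 pos [ 0.7693 -0.1497  0.2752] rot [-8.700e-02 -3.139e+00 -1.000e-03] j [ 0.01  0.68  0.47 -0.   -1.36 -1.64] w 0.06374573126957365
tool y deg 86.8 z [-0.001  0.001 -1.   ]
277.0866179106566 [[0.001, 0.964, 0.266, 0.074], [1.0, -0.001, -0.0, -0.001], [0.0, 0.266, -0.964, -0.093], [0.0, 0.0, 0.0, 1.0]]
```

View pics/w9.png

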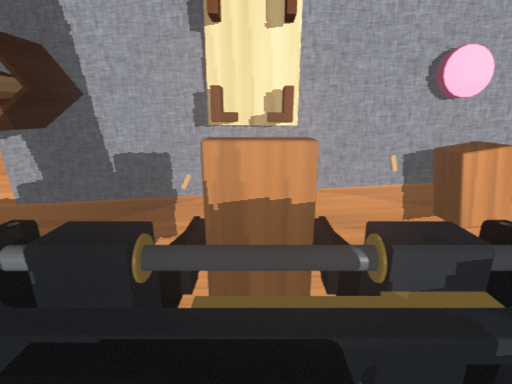

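Jig visible at columns 205–300, far edge at row 125; the plinth hangs straight in the fingers at (260,170).

Run:
```python
from h import *
s=pickle.load(open("w9.pkl","rb")); P=cloud(s); v,u=np.mgrid[:384,:512]
g=(v<132)&(u>195)&(u<310)
a=np.radians(-3.2); ex=np.array([np.cos(a),np.sin(a)]); ey=np.array([-ex[1],ex[0]]); c=np.array([.6305,-.149])
for n,m in(("stops",g&(P[...,2]>.030)),("all",g&(P[...,2]>.005))):
    Q=P[m][:,:2]-c; X=Q@ex;Y=Q@ey
    print(n,m.sum(),"X",X.min().round(4),X.max().round(4),"Y",Y.min().round(4),Y.max().round(4),"zmax",P[m][:,2].max())
    for lo in(-.06,-.03,0,.03,.06):
        k=abs(X-lo)<.012
        if k.sum()>5: print("  X",lo,Y[k].min().round(4),Y[k].max().round(4))
    for y in(-.04,-.02,0,.02,.04):
        k=abs(Y-y)<.008; 
        if k.sum()>5: print("  Y",y,X[k].max().round(4))
```

```text
stops 1463 X -0.0495 0.0737 Y -0.0483 0.046 zmax 0.04260883268601784
  X -0.06 -0.0465 0.0414
  X -0.03 -0.0472 0.046
  X 0.03 -0.0473 0.0457
  X 0.06 -0.0483 0.0454
  Y -0.04 0.0735
  Y -0.02 0.0737
  Y 0.02 0.0734
  Y 0.04 0.0734
all 11742 X -0.059 0.0791 Y -0.0574 0.0552 zmax 0.04260883268601784
  X -0.06 -0.0563 0.0552
  X -0.03 -0.0567 0.0551
  X 0 -0.0571 0.0551
  X 0.03 -0.0573 0.0548
  X 0.06 -0.0574 0.0547
  Y -0.04 0.0779
  Y -0.02 0.0779
  Y 0 0.0791
  Y 0.02 0.0791
  Y 0.04 0.0791
```

```bash
python3 -m creep '[{"tx":-0.02,"ty":0,"tz":0,"ax":0,"ay":0,"az":0,"jaw":255},{"tx":-0.06,"ty":0,"tz":-0.01,"ax":0,"ay":0,"az":-0.005,"jaw":255},{"tx":-0.1,"ty":0,"tz":-0.03,"ax":0,"ay":0,"az":-0.005,"jaw":255},{"tx":-0.13,"ty":0,"tz":-0.06,"ax":0,"ay":0,"az":-0.005,"jaw":255},{"tx":-0.139,"ty":0,"tz":-0.1,"ax":0,"ay":0,"az":-0.005,"jaw":255}]'; python3 -m creep '[{"tx":0,"ty":0,"tz":-0.02,"ax":0,"ay":0,"az":0,"jaw":255},{"tx":0,"ty":0,"tz":-0.035,"ax":0,"ay":0,"az":0,"jaw":255},{"tx":0,"ty":0,"tz":-0.04,"ax":0,"ay":0,"az":0,"jaw":255},{"tx":0,"ty":0,"tz":-0.04,"ax":0,"ay":0,"az":0,"jaw":255},{"tx":0,"ty":0,"tz":-0.04,"ax":0,"ay":0,"az":0,"jaw":255}]'
```

```text
time_s: 30.8
tool_pos: [0.6294, -0.1493, 0.1775]
eef_rot: [0.093, 3.136, 0.0]
ft_force: [-0.7, 0.2, -1.8]
grip_width: 0.0636
finger_force: 30.0
time_s: 31.42
tool_pos: [0.6314, -0.1503, 0.1368]
eef_rot: [0.095, 3.138, -0.0]
ft_force: [0.2, -0.0, -1.3]
grip_width: 0.0636
finger_force: 30.0
```

```bash
python3 -m creep '[{"tx":-0.001,"ty":0,"tz":-0.01,"ax":0,"ay":0,"az":0,"jaw":255},{"tx":-0.001,"ty":0,"tz":-0.018,"ax":0,"ay":0,"az":0,"jaw":255},{"tx":-0.001,"ty":0,"tz":-0.025,"ax":0,"ay":0,"az":0,"jaw":255},{"tx":-0.001,"ty":0,"tz":-0.03,"ax":0,"ay":0,"az":0,"jaw":255},{"tx":-0.001,"ty":0,"tz":-0.03,"ax":0,"ay":0,"az":0,"jaw":255}]'; python3 -m creep '[{"tx":0,"ty":0,"tz":-0.006,"ax":0,"ay":0,"az":0,"jaw":255},{"tx":0,"ty":0,"tz":-0.012,"ax":0,"ay":0,"az":0,"jaw":255},{"tx":0,"ty":0,"tz":-0.016,"ax":0,"ay":0,"az":0,"jaw":255},{"tx":0,"ty":0,"tz":-0.018,"ax":0,"ay":0,"az":0,"jaw":255},{"tx":0,"ty":0,"tz":-0.018,"ax":0,"ay":0,"az":0,"jaw":255}]'
```

```text
time_s: 32.05
tool_pos: [0.6295, -0.1504, 0.1051]
eef_rot: [-0.095, -3.139, 0.0]
ft_force: [-0.1, -1.0, -0.7]
grip_width: 0.0635
finger_force: 30.0
time_s: 32.67
tool_pos: [0.6297, -0.1504, 0.0876]
eef_rot: [-0.095, -3.14, 0.0]
ft_force: [0.7, 0.9, -1.0]
grip_width: 0.0639
finger_force: 30.0
```

```bash
python3 -m creep '[{"tx":0,"ty":0,"tz":-0.0015,"ax":0,"ay":0,"az":0,"jaw":255},{"tx":0,"ty":0,"tz":-0.0015,"ax":0,"ay":0,"az":0,"jaw":150},{"tx":0,"ty":0,"tz":-0.0015,"ax":0,"ay":0,"az":0,"jaw":0},{"tx":0,"ty":0,"tz":-0.0015,"ax":0,"ay":0,"az":0,"jaw":0},{"tx":0,"ty":0,"tz":-0.0015,"ax":0,"ay":0,"az":0,"jaw":0}]'; python3 -m creep '[{"tx":0,"ty":0,"tz":0.01,"ax":0,"ay":0,"az":0,"jaw":0},{"tx":0,"ty":0,"tz":0.04,"ax":0,"ay":0,"az":0,"jaw":0},{"tx":0,"ty":0,"tz":0.09,"ax":0,"ay":0,"az":0,"jaw":0},{"tx":0,"ty":0.02,"tz":0.14,"ax":0,"ay":0,"az":0.15,"jaw":0},{"tx":-0.01,"ty":0.04,"tz":0.18,"ax":0,"ay":0,"az":0.33,"jaw":0}]' >/dev/null; python3 -m creep '[{"tx":-0.01,"ty":0.01,"tz":0.02,"ax":0,"ay":0,"az":0.18,"jaw":0},{"tx":-0.02,"ty":0.02,"tz":0.03,"ax":0,"ay":0,"az":0.36,"jaw":0},{"tx":-0.04,"ty":0.03,"tz":0.04,"ax":0,"ay":0,"az":0.54,"jaw":0},{"tx":-0.04,"ty":0.04,"tz":0.04,"ax":0,"ay":0,"az":0.72,"jaw":0},{"tx":-0.04,"ty":0.04,"tz":0.04,"ax":0,"ay":0,"az":0.9,"jaw":0}]' >/dev/null; python3 -m creep '[{"tx":0,"ty":0,"tz":0,"ax":0,"ay":0,"az":0.18,"jaw":0},{"tx":0,"ty":0,"tz":0,"ax":0,"ay":0,"az":0.345,"jaw":0},{"tx":0,"ty":0,"tz":0,"ax":0,"ay":0,"az":0.345,"jaw":0},{"tx":0,"ty":0,"tz":0,"ax":0,"ay":0,"az":0.345,"jaw":0}]'; python3 wr.py w10
python3 - <<'E'
from h import *
from meas import rect
s=pickle.load(open("w10.pkl","rb")); P=cloud(s); v,u=np.mgrid[:384,:512]; top=v<215
X,Y,Z=P[...,0],P[...,1],P[...,2]
m=top&(abs(X-.4745)<.06)&(abs(Y+.15)<.1)&(Z>.014)&(Z<.03); rect(P[m],"bar"); print(m.sum(),P[m][:,2].mean())
m=top&(abs(X-.6293)<.075)&(abs(Y+.15)<.045)&(Z>.024)&(Z<.0345); rect(P[m],"plinth"); print(m.sum(),np.median(P[m][:,2]))
m=top&(abs(X-.6293)<.1)&(abs(Y+.15)<.07)&(Z>.037); rect(P[m],"stops"); print(m.sum())
E
```

```text
time_s: 33.3
tool_pos: [0.6299, -0.1504, 0.0865]
eef_rot: [0.095, 3.14, -0.0]
ft_force: [0.1, -0.2, 0.7]
grip_width: 0.0835
finger_force: 0.0
time_s: 35.05
tool_pos: [0.5797, -0.0704, 0.3067]
eef_rot: [-2.155, 2.286, -0.001]
ft_force: [-0.2, 0.2, 0.5]
grip_width: 0.0871
finger_force: 0.0
t 35.05 pos [ 0.5797 -0.0704  0.3067] rot [-2.155e+00  2.286e+00 -1.000e-03] j [ 0.16  0.31 -0.07  0.   -1.19 -0.22] w 0.08705667328996453
tool y deg 176.6 z [ 0.001  0.    -1.   ]
277.0866179106566 [[0.001, 0.964, 0.266, 0.073], [1.0, -0.001, -0.001, 0.001], [-0.0, 0.266, -0.964, -0.093], [0.0, 0.0, 0.0, 1.0]]
bar c [ 0.4729 -0.1512] size [0.1489 0.0405] long dir deg 86.7
3828 0.02198204106821455
plinth c [ 0.6341 -0.1489] size [0.0885 0.1374] long dir deg 177.2
4944 0.03005636032989442
stops c [ 0.6295 -0.1507] size [0.0927 0.1497] long dir deg 176.7
1722
```

View pics/w10.png

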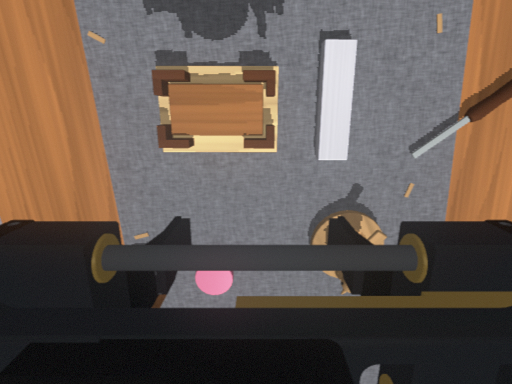

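```bash
python3 -m creep '[{"tx":-0.035,"ty":-0.03,"tz":-0.02,"ax":0,"ay":0,"az":0,"jaw":0},{"tx":-0.07,"ty":-0.055,"tz":-0.05,"ax":0,"ay":0,"az":0,"jaw":0},{"tx":-0.1,"ty":-0.075,"tz":-0.09,"ax":0,"ay":0,"az":0,"jaw":0},{"tx":-0.1062,"ty":-0.0801,"tz":-0.13,"ax":0,"ay":0,"az":0,"jaw":0},{"tx":-0.1062,"ty":-0.0801,"tz":-0.17,"ax":0,"ay":0,"az":0,"jaw":0}]'; python3 -m creep '[{"tx":0,"ty":0,"tz":-0.025,"ax":0,"ay":0,"az":0,"jaw":0},{"tx":0,"ty":0,"tz":-0.045,"ax":0,"ay":0,"az":0,"jaw":0},{"tx":0,"ty":0,"tz":-0.057,"ax":0,"ay":0,"az":0,"jaw":0},{"tx":0,"ty":0,"tz":-0.06,"ax":0,"ay":0,"az":0,"jaw":100},{"tx":0,"ty":0,"tz":-0.06,"ax":0,"ay":0,"az":0,"jaw":255}]';python3 -m creep '[{"tx":0,"ty":0,"tz":0,"ax":0,"ay":0,"az":0,"jaw":255},{"tx":0,"ty":0,"tz":0,"ax":0,"ay":0,"az":0,"jaw":255},{"tx":0,"ty":0,"tz":0,"ax":0,"ay":0,"az":0,"jaw":255},{"tx":0,"ty":0,"tz":0,"ax":0,"ay":0,"az":0,"jaw":255},{"tx":0,"ty":0,"tz":0,"ax":0,"ay":0,"az":0,"jaw":255}]'
```

```text
time_s: 35.72
tool_pos: [0.4731, -0.151, 0.1358]
eef_rot: [-2.154, 2.285, -0.002]
ft_force: [0.4, -0.4, 0.0]
grip_width: 0.0871
finger_force: 0.0
time_s: 36.35
tool_pos: [0.474, -0.1505, 0.0767]
eef_rot: [-2.157, 2.283, -0.001]
ft_force: [0.3, -0.5, 0.2]
grip_width: 0.0743
finger_force: 0.0
time_s: 36.98
tool_pos: [0.4738, -0.1504, 0.0765]
eef_rot: [-2.158, 2.283, -0.001]
ft_force: [-0.2, 0.6, 2.7]
grip_width: 0.0397
finger_force: 30.0
```

```bash
python3 -m creep '[{"tx":0,"ty":0,"tz":0.01,"ax":0,"ay":0,"az":0,"jaw":255},{"tx":0,"ty":0,"tz":0.03,"ax":0,"ay":0,"az":0,"jaw":255},{"tx":0,"ty":0,"tz":0.06,"ax":0,"ay":0,"az":0,"jaw":255},{"tx":0.01,"ty":0,"tz":0.09,"ax":0,"ay":0,"az":0,"jaw":255},{"tx":0.035,"ty":0,"tz":0.1,"ax":0,"ay":0,"az":0,"jaw":255}]' >/dev/null; python3 -m creep '[{"tx":0.03,"ty":0,"tz":0,"ax":0,"ay":0,"az":0,"jaw":255},{"tx":0.065,"ty":0,"tz":0,"ax":0,"ay":0,"az":0,"jaw":255},{"tx":0.1,"ty":0,"tz":0,"ax":0,"ay":0,"az":0,"jaw":255},{"tx":0.1205,"ty":0,"tz":-0.01,"ax":0,"ay":0,"az":0,"jaw":255},{"tx":0.1205,"ty":0,"tz":-0.03,"ax":0,"ay":0,"az":0,"jaw":255}]' >/dev/null; python3 -m creep '[{"tx":0,"ty":0,"tz":-0.015,"ax":0,"ay":0,"az":0,"jaw":255},{"tx":0,"ty":0,"tz":-0.025,"ax":0,"ay":0,"az":0,"jaw":255},{"tx":0,"ty":0,"tz":-0.03,"ax":0,"ay":0,"az":0,"jaw":255},{"tx":0,"ty":0,"tz":-0.03,"ax":0,"ay":0,"az":0,"jaw":255}]'
```

```text
time_s: 38.72
tool_pos: [0.629, -0.1505, 0.1163]
eef_rot: [2.158, -2.283, -0.0]
ft_force: [-0.4, 0.1, -2.4]
grip_width: 0.0397
finger_force: 30.0
```

Right over the seat with the underside at 40 mm; I lower it the last 10 mm.

```bash
python3 -m creep '[{"tx":0.0005,"ty":0,"tz":-0.004,"ax":0,"ay":0,"az":0,"jaw":255},{"tx":0.0005,"ty":0,"tz":-0.007,"ax":0,"ay":0,"az":0,"jaw":255},{"tx":0.0005,"ty":0,"tz":-0.009,"ax":0,"ay":0,"az":0,"jaw":255},{"tx":0.0005,"ty":0,"tz":-0.0095,"ax":0,"ay":0,"az":0,"jaw":255},{"tx":0.0005,"ty":0,"tz":-0.0095,"ax":0,"ay":0,"az":0,"jaw":255}]'; python3 -m creep '[{"tx":0,"ty":0,"tz":0,"ax":0,"ay":0,"az":0,"jaw":170},{"tx":0,"ty":0,"tz":0,"ax":0,"ay":0,"az":0,"jaw":60},{"tx":0,"ty":0,"tz":0,"ax":0,"ay":0,"az":0,"jaw":60},{"tx":0,"ty":0,"tz":0,"ax":0,"ay":0,"az":0,"jaw":60},{"tx":0,"ty":0,"tz":0,"ax":0,"ay":0,"az":0,"jaw":60}]'; python3 -m creep '[{"tx":0,"ty":0,"tz":0.01,"ax":0,"ay":0,"az":0,"jaw":60},{"tx":0,"ty":0,"tz":0.04,"ax":0,"ay":0,"az":0,"jaw":60},{"tx":0,"ty":0.01,"tz":0.09,"ax":0,"ay":0,"az":0,"jaw":60},{"tx":0,"ty":0.03,"tz":0.14,"ax":0,"ay":0,"az":0,"jaw":60},{"tx":-0.01,"ty":0.06,"tz":0.18,"ax":0,"ay":0,"az":0,"jaw":0}]'; python3 -m creep '[{"tx":-0.02,"ty":0.02,"tz":0.03,"ax":0,"ay":0,"az":0,"jaw":0},{"tx":-0.04,"ty":0.02,"tz":0.03,"ax":0,"ay":0,"az":0,"jaw":0},{"tx":-0.04,"ty":0.02,"tz":0.03,"ax":0,"ay":0,"az":0,"jaw":0},{"tx":-0.04,"ty":0.02,"tz":0.03,"ax":0,"ay":0,"az":0,"jaw":0}]'; python3 wr.py w11
python3 - <<'E'
from h import *
from meas import rect
from bench import manip
s=pickle.load(open("w11.pkl","rb")); P=cloud(s); v,u=np.mgrid[:384,:512]; top=v<215
X,Y,Z=P[...,0],P[...,1],P[...,2]
m=top&(abs(X-.6293)<.1)&(abs(Y+.15)<.1)&(Z>.0455)&(Z<.06); rect(P[m],"bar"); print(m.sum(),np.median(P[m][:,2]))
a=manip.snapshot("side")["img"]
cv2.imwrite("pics/fin.png",np.hstack([cv2.resize(q,(400,300))[:,:,::-1] for q in(s["img"],a[120:330,100:380])]))
E
```

```text
time_s: 39.35
tool_pos: [0.6296, -0.1505, 0.1068]
eef_rot: [2.158, -2.283, 0.0]
ft_force: [0.0, -0.1, -1.8]
grip_width: 0.0397
finger_force: 30.0
time_s: 39.98
tool_pos: [0.6297, -0.1505, 0.107]
eef_rot: [-2.158, 2.283, -0.001]
ft_force: [-0.0, 0.5, -0.0]
grip_width: 0.0649
finger_force: 0.0
time_s: 40.6
tool_pos: [0.62, -0.0904, 0.2899]
eef_rot: [-2.155, 2.283, -0.004]
ft_force: [-0.5, 1.1, 0.1]
grip_width: 0.0712
finger_force: 0.0
time_s: 41.1
tool_pos: [0.5799, -0.0706, 0.317]
eef_rot: [-2.157, 2.283, -0.001]
ft_force: [-0.6, 0.1, -1.1]
grip_width: 0.0871
finger_force: 0.0
t 41.1 pos [ 0.5799 -0.0706  0.317 ] rot [-2.157e+00  2.283e+00 -1.000e-03] j [ 0.16  0.3  -0.06  0.   -1.21 -0.21] w 0.08712923997908513
tool y deg 176.8 z [ 0.001 -0.    -1.   ]
277.0866179106566 [[0.001, 0.964, 0.266, 0.073], [1.0, -0.001, -0.001, 0.001], [-0.0, 0.266, -0.964, -0.093], [0.0, 0.0, 0.0, 1.0]]
bar c [ 0.6279 -0.1512] size [0.1477 0.0402] long dir deg 86.7
4064 0.05206050228383827
```

View pics/fin.png

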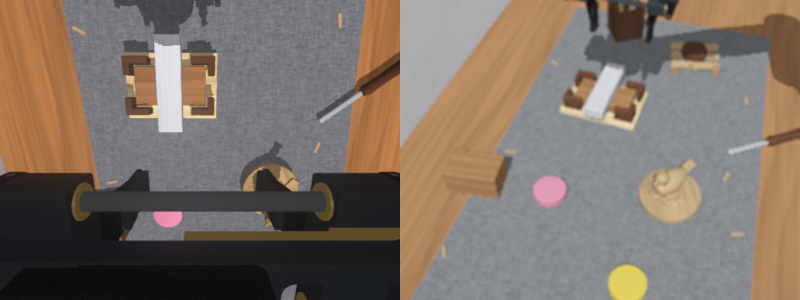

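The bar lies through the jig gaps at (169,85), the disc is on the rack and the bird is upright on the turntable. I check the bird's centring from an existing wrist view, w7.

Run:
```python
from h import *
s=pickle.load(open("w7.pkl","rb")); P=cloud(s); v,u=np.mgrid[:384,:512]
d=np.hypot(P[...,0]-.4545,P[...,1]-.059)
m=(v<200)&(d<.08)&(P[...,2]>.012)&(P[...,2]<.027); print("table",cv2.minEnclosingCircle(np.float32(P[m][:,:2])),m.sum())
m=(v<200)&(d<.08)&(P[...,2]>.035); r=cv2.minAreaRect(np.float32(P[m][:,:2])); print("bird",r,P[m][:,2].max())
c=np.array(r[0]); a=np.radians(56); print("origin", c+.005*np.array([np.cos(a),np.sin(a)]))
```

```text
table ((0.4525100588798523, 0.058150600641965866), 0.0557032935321331) 4915
bird ((0.4556390941143036, 0.05984460562467575), (0.08268293738365173, 0.03857334703207016), 58.730316162109375) 0.09417930800774887
origin [0.45843506 0.06398979]
```

```bash
python3 -c "
from bench import manip
print(manip.finish_job())"
```

```text
the job is handed in; nothing more can be done
None
```

I handed the job in at about 41 s, with no verdict returned: the bird is upright on the turntable, the disc on the rack, the plinth in the jig and the bar across it. Each measured within a few millimetres of its target, the bird least exactly (about 6 to 8 mm off, from a partial view). The pot and timber block were left alone.

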